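# Seat a strip against the sprung plunger of a drilling jig and hold it on the stop

## Task

Slide the long narrow wooden strip lengthwise into the slot of the drilling jig, under its bridge, and push it in against the sprung plunger until its end sits squarely on the fixed stop. Push firmly but do not ram it, and finish while still holding it pressed on the stop with the gripper: if it is let go, the spring pushes it back out. Leave the short offcut, the tape measure and the roll of tape where they are.

Things in the scene. Friction and masses are not known exactly. Their poses are not given: they have to be found in the camera images.
- strip: The long narrow strip of weathered timber, loose on the bench, 45 mm wide (its x), 210 mm long (its y), 20 mm thick (its z), about 0.1 kg. Origin at the centre of its underside. Either end may go into the slot first. Grip it from above across its 45 mm width.
- jig: Drilling jig fixed to the bench: 12 mm plywood bed (jig x -80 to +145, y -50 to +50 mm), aluminium side fences 25 mm high on it, a bridge across them. Origin: at bench height under the middle of the slot's mouth; x points into the slot (the way to push), y left across it, z up. Slot 48 mm wide (y +-24), from x = 0 to the stop face at x = 80 mm. Strip home: its origin at jig x = -25 mm.
- jig_stop: The fixed stop: a dark steel block 76 mm wide, 32 mm high at the far end of the slot, with the plunger's bore through its middle. Same origin and axes as the jig; its face towards the slot is at x = 80 mm. A push of 5 to 30 N on it, beyond the spring, seats the strip.
- slot_mouth (a point): Middle of the slot's mouth on top of the bed (jig x = 0, 12 mm above the bench). Lead-ins flare the mouth to 68 mm wide at jig x = -22 mm. The bridge covers jig x = 7 to 53 mm; its underside is 25 mm above the bed, the top of its drill bush 52 mm above the bench.
- stop_face (a point): Middle of the stop's face at plunger height (jig x = 80 mm, 22 mm above the bench). Between bridge and stop the slot is open above, so the strip's end can be seen here. With the strip home, 130 mm of it sticks out of the mouth.
- plunger_tip (a point): Middle of the sprung plunger's tip, a 12 mm steel pin that stands 18 mm out of the stop's face at rest (jig x = 62 mm) and moves back with the pin.
- plunger (a joint): How far the plunger is pressed in, m: 0 at rest, 0.018 when the strip's end meets the stop. The spring pushes back with about 3.6 N at first touch and 9 N at the stop; it has no latch. A black knob on its tail moves out behind the stop by the same distance.
- short_offcut: Bystander: a short wide piece of wood, 60 x 100 x 19 mm, loose; it does not fit the slot. Origin at the centre of its underside.
- tape_measure: Bystander: a tape measure, 37 x 88 x 62 mm, loose. Origin at the centre of its underside.
- tape_roll: Bystander: a flat roll of masking tape, 104 mm across, 25 mm high, loose. Origin at the centre of its underside.

How it is judged:
By the outcome, as a careful person would: the job done as asked, in the order asked, and still so for the second after the job is handed in, while the arm keeps its last pose, push and grip.
It also fails if it takes over 56 s, if anything falls off the work surface, if the arm or the gripper's body presses on something with over 40 N, if the wrist force passes 120 N, or if a joint passes its speed limit or range.

## Robot

A 7-joint arm with a two-finger parallel gripper is mounted at the origin on a cart in front of the work surface, level with it; the furniture and walls round the work are solid. World frame = base frame: x ahead of the robot, y to its left, z up, the work surface at z = 0. Lengths are in m, angles in degrees, forces in N, time in s.
With the tool pointing down it reaches from about 0.425 to 0.875 m from the base axis. Payload 4.7 kg.
Tool frame: the origin (TCP) lies between the finger pads; the fingertips stand 8 mm ahead of it and the grasp point (between the pads) lies 11 mm behind it (env.tip_extent is the distance from the TCP to the fingertips, in m); z points along the fingers, y is the line along which they close (so a half turn about z gives the same grasp; the last joint's range is limited). The gripper opens to 87 mm and grips with 3 to 60 N. Pads are 19 mm wide; open, the fingers measure 117 mm over their backs; the gripper's body (75 mm by 190 mm) begins 51 mm behind the grasp point.
Start: joints at [-73.963, 18.392, -4.016, 83.108, 1.295, 78.541, -3.26], TCP at [0.171, 0.627, 0.231] pointing down, gripper open.
Joint ranges: [-163.93, 163.93], [-17.29, 119.83], [-79.2, 71.16], [3.27, 140.29], [-89.18, 269.18], [5.43, 117.66], [-154.24, 154.24]. Speed limits (degrees/s): [147.25, 147.25, 180, 180, 180, 180, 180].

## Interface

Orientations are given as [roll, pitch, yaw] about the fixed x, y, z axes, in that order (R = Rz(yaw) Ry(pitch) Rx(roll)).
In Python, from cell import sensors, vision, workorder, env gives the robot as it stands.
- The arm moves only by the tool drive_tool, never from a script. Its argument "moves" is a list of rows, each an object of numbers: "x", "y", "z": the shift along the tool's x, y, z in mm; "rx", "ry", "rz": the turn, a rotation vector about the tool's x, y, z in rad; "fingers": the closure, from -1 (fully open) to 1 (shut). In form: [{"x": .., "y": .., "z": .., "rx": .., "ry": .., "rz": .., "fingers": ..}, ...]. A call has 1 to 20 rows; each row is the pose to reach, as a shift and turn from the pose commanded when the call began, along the tool's axes at that moment; what a row does not reach only later rows make up. A row lasts 1/8 s, in which the tool goes at most 62.5 mm and 10.7 degrees, less where a joint would pass 70% of its speed; a pose out of reach is approached as far as the arm can. A call with a gripper value outside its range is refused whole. The fingers move at their own pace and stop on an object; "force" is the grip in N (left out, the last holds). Time passes only in rows, so rows that repeat a pose let the fingers close. It gives the time, the measured TCP pose, the force, the opening and the grip force at its end, in the units of the state.
- sensors.get_obs(): the state, without advancing time (a new reading comes with each control period).
- vision.read_camera(name): name is "side" or "top"; returns a dict with "image" (480x640x3 uint8, red, green, blue), "fx", "fy", "cx", "cy" (pixels), "k1" (the pictures are not rectified: a ray, as slopes to the right and down, at radius r is drawn at 1 + k1 r^2 times it, then the intrinsics apply), "R" (3x3) and "t" (3): a world point X has camera coordinates R X + t. Camera axes: x right, y down, z forward; pixel columns grow to the right and rows downward; lengths in m; the calibration is good to about 2 mm. A picture is of the moment at which its call begins. There is no depth.
- workorder.sign_off(): hands the job in; it is judged then, once.
The state is a dict: "time_s": time; "qpos": joint angles; "joint_velocities": joint speeds; "effort": joint torques, N m; "tool_pos": TCP position; "tool_rot": TCP orientation; "force": force on the tool from outside, world axes, zero at the start; "wrist_torque": the same for the moment, N m; "grip_width": finger opening in m; "grasp_force": force on a finger pad.
Only numpy, scipy, OpenCV 4.12 (cv2) and the standard library are available. Lean on these libraries where they do the work, as an engineer would, in place of code of your own. Each camera call takes 0.05 s, during which the arm holds its last target. There are 200 camera calls.

## Working session

There is one attempt and no reset: what is moved stays moved. The work goes in short steps, Python scripts to look and compute and a tool call to move; the robot and the scene stay as the last step left them, time stands still between calls to the robot, and variables do not carry over. Pictures are saved under pics/ and viewed, at most 11 in all, crops included, and the job is handed in when it is done.

Besides the shell and the picture viewer there is one more tool, called after "Call:" as name(argument=value, ...) on one line, values as JSON. drive_tool: Moves the arm, as the interface text tells. Its arguments: {"type":"object","properties":{"moves":{"type":"array"},"force":{"type":"number"}},"required":["moves"]}

```bash
mkdir -p pics; ls; cat > h.py <<'E'
import numpy as np, cv2
from cell import sensors, vision, workorder, env
def cam(n,f=None):
    c=vision.read_camera(n)
    if f: cv2.imwrite('pics/'+f,c['image'][:,:,::-1])
    return c
def ray(c,u,v):
    d=np.array([(u-c['cx'])/c['fx'],(v-c['cy'])/c['fy']]); s=d.copy()
    for _ in range(30): s=d/(1+c['k1']*(s@s))
    R=np.array(c['R']);t=np.array(c['t'])
    return -R.T@t, R.T@np.array([s[0],s[1],1])
def onz(c,u,v,z):
    o,d=ray(c,u,v); return o+d*(z-o[2])/d[2]
def proj(c,X):
    p=np.array(c['R'])@np.array(X)+np.array(c['t']); s=p[:2]/p[2]; s=s*(1+c['k1']*(s@s))
    return np.array([s[0]*c['fx']+c['cx'],s[1]*c['fy']+c['cy']])
E
python3 - <<'E'
from h import *
a=cam('top','top0.png');b=cam('side','side0.png')
for c in(a,b): print({k:np.round(c[k],4).tolist() for k in c if k!='image'}, -np.array(c['R']).T@c['t'])
print(sensors.get_obs(), env.tip_extent)
E
```

```text
pics
{'fx': 528.0474, 'fy': 528.0474, 'cx': 324.0407, 'cy': 242.6415, 'k1': 0.0021, 'R': [[0.0194, -0.9997, 0.0119], [-0.9802, -0.0214, -0.1968], [0.197, -0.0079, -0.9804]], 't': [0.0156, 0.5902, 1.2738]} [0.32732221 0.03819588 1.36475775]
{'fx': 597.3771, 'fy': 597.3771, 'cx': 326.7734, 'cy': 235.1714, 'k1': -0.1086, 'R': [[-0.8322, -0.5541, -0.0216], [-0.299, 0.4812, -0.8241], [0.467, -0.6793, -0.5661]], 't': [0.5101, 0.1741, 1.56]} [-0.25204177  1.25858432  1.03762296]
{'time_s': 0.1, 'qpos': array([-73.96169308,  18.43483141,  -4.01700027,  83.16722388,
         1.29578567,  78.54295332,  -3.26014327]), 'joint_velocities': array([ 0.01190251, -0.09223408, -0.02192668, -0.2475023 ,  0.00110615,
        0.03994867, -0.00344211]), 'effort': array([ 2.63624552e-04, -4.92568803e+01, -4.05470403e-01, -3.13403070e+01,
       -6.41259528e-02,  3.94364214e-02,  6.60993760e-05]), 'tool_pos': array([0.17066449, 0.62668779, 0.22957691]), 'tool_rot': array([-1.79900276e+02,  5.84875176e-03,  1.64772685e+02]), 'force': array([ 0.68479808, -0.11094486, -0.80972374]), 'wrist_torque': array([-0.00016546,  0.03705235, -0.0022732 ]), 'grasp_force': 0.0, 'grip_width': 0.08687328325168032} 0.008
```

View pics/top0.png

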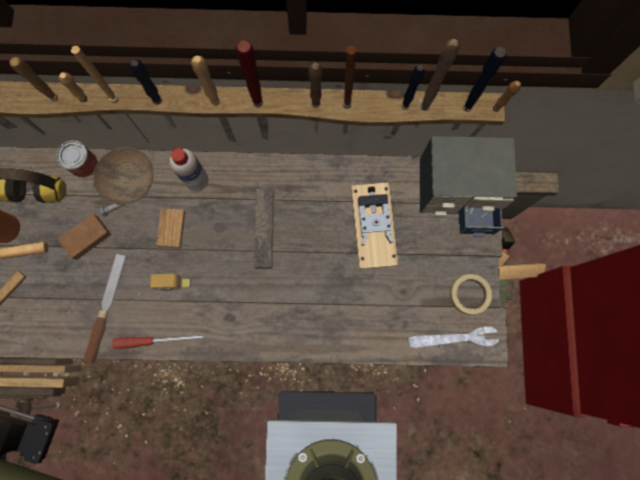

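View pics/side0.png

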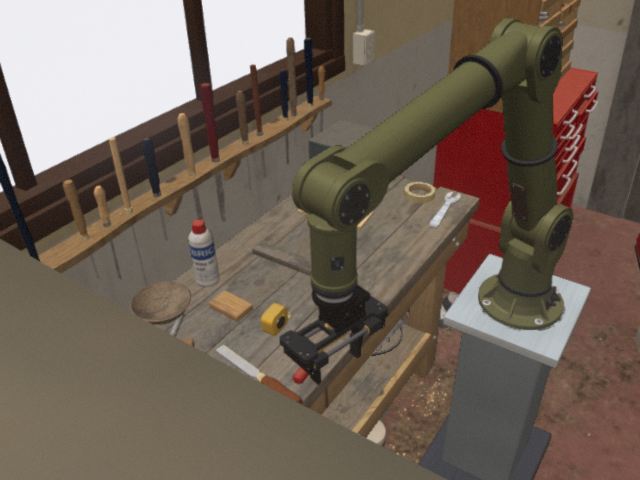

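The top view shows the strip at about (263,228), and the jig at (375,225) with its mouth toward the image bottom and its stop at (373,200). The offcut is at (170,228), the tape measure at (165,281) and the tape roll at (472,294). In the side view the arm hides the jig.

```bash
python3 - <<'E'
from h import *
c=cam('top'); im=c['image'][:,:,::-1]
z=cv2.resize(im[175:285,240:410],None,fx=4.7,fy=4.7,interpolation=cv2.INTER_CUBIC)
cv2.imwrite('pics/crop.png',z)
# strip: edges; bed: bright yellow mask
hsv=cv2.cvtColor(im,cv2.COLOR_BGR2HSV)
m=cv2.inRange(hsv,(10,60,150),(30,255,255)); m[:, :345]=0; m[:,405:]=0; m[:175]=0;m[275:]=0
cn=max(cv2.findContours(cv2.morphologyEx(m,cv2.MORPH_CLOSE,np.ones((25,25))),0,2)[0],key=cv2.contourArea)
r=cv2.minAreaRect(cn);print('bed',r)
P=np.array([onz(c,*p,0.012)[:2] for p in cv2.boxPoints(r)]);print(P.round(4),np.linalg.norm(P-np.roll(P,1,0),axis=1))
print(np.median(im[210:250,258:268],(0,1)),np.median(im[210:250,235:250],(0,1)),np.median(im[210:250,280:300],(0,1)))
print(hsv[225,245:285].tolist())
E
```

```text
bed ((374.2394104003906, 224.83444213867188), (83.94425201416016, 38.71995544433594), 84.14398956298828)
[[ 0.7576 -0.0409]
 [ 0.771  -0.144 ]
 [ 0.5451 -0.1652]
 [ 0.5326 -0.0652]] [0.22630027 0.10402129 0.22692439 0.10075385]
[ 87.  97. 108.] [ 87.  95. 104.] [ 86.  95. 104.]
[[12, 38, 101], [14, 38, 100], [14, 35, 96], [14, 35, 94], [14, 35, 94], [14, 35, 94], [14, 36, 93], [14, 36, 93], [15, 33, 93], [14, 40, 96], [15, 45, 101], [14, 50, 107], [14, 47, 109], [14, 48, 111], [14, 52, 113], [14, 55, 112], [14, 56, 110], [14, 58, 106], [14, 53, 105], [14, 48, 102], [14, 46, 106], [16, 44, 110], [15, 45, 113], [15, 42, 108], [13, 40, 102], [14, 42, 103], [15, 46, 99], [16, 49, 88], [15, 47, 87], [13, 48, 96], [14, 44, 98], [14, 48, 102], [13, 44, 105], [15, 43, 106], [14, 41, 105], [14, 45, 107], [13, 45, 107], [15, 44, 105], [13, 44, 105], [13, 42, 108]]
```

View pics/crop.png

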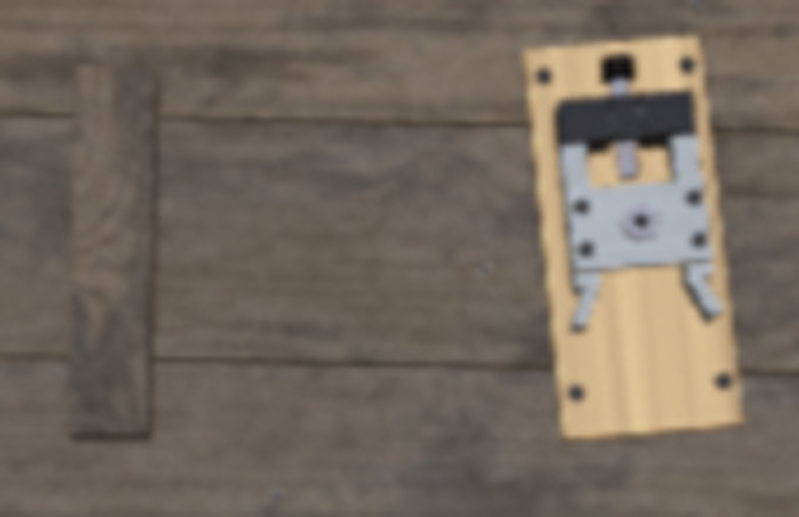

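Crop: the strip's top-face corners are near crop (78,65), (152,65), (147,431) and (70,431). The jig is rotated about 6° and is open towards the robot.

```bash
python3 - <<'E'
from h import *
c=cam('top')
f=lambda x,y,z:onz(c,240+x/4.7-.4,175+y/4.7-.4,z)[:2]
P=np.array([f(78,65,.02),f(152,65,.02),f(147,431,.02),f(70,431,.02)])
print(P.round(4),np.linalg.norm(P-np.roll(P,1,0),axis=1).round(4)); 
d=(P[0]+P[1]-P[2]-P[3])/2; print('strip',P.mean(0),np.degrees(np.arctan2(d[1],d[0])))
C=np.array([f(*p,.012) for p in [(526,50),(699,38),(743,424),(564,438)]])
print('bed',C.round(4),np.linalg.norm(C-np.roll(C,1,0),axis=1).round(4));d=(C[0]+C[1]-C[2]-C[3])/2;a=np.arctan2(d[1],d[0]);print(C.mean(0),np.degrees(a), C.mean(0)-.0325*np.array([np.cos(a),np.sin(a)]))
S=np.array([f(*p,.012) for p in [(544,76),(686,65),(723,381),(576,393)]]);d=(S[0]+S[1]-S[2]-S[3])/2;print('screws',S.round(4),np.degrees(np.arctan2(d[1],d[0])))
F=np.array([f(*p,.044) for p in [(563,145),(694,135)]]);d=F[0]-F[1];print('stop face top',F,np.degrees(np.arctan2(-d[0],d[1])))
B=np.array([f(*p,.052) for p in [(641,221)]]);print('bush',B)
E
```

```text
[[0.7399 0.2099]
 [0.7409 0.1682]
 [0.5325 0.1629]
 [0.5316 0.2049]] [0.2084 0.0416 0.2085 0.0421]
strip [0.63621937 0.18647963] 1.414062828303155
bed [[ 0.7572 -0.043 ]
 [ 0.7666 -0.1416]
 [ 0.5446 -0.1649]
 [ 0.5347 -0.066 ]] [0.2237 0.099  0.2232 0.0994]
[ 0.65073775 -0.10389641] 5.948200066938911 [ 0.61841273 -0.10726436]
screws [[ 0.742  -0.0534]
 [ 0.7504 -0.1341]
 [ 0.5684 -0.154 ]
 [ 0.56   -0.0725]] 6.116858759138721
stop face top [[ 0.6928752  -0.06202213]
 [ 0.70022398 -0.13432326]] 5.803686169379456
bush [[ 0.64880612 -0.10418144]]
```

```bash
cat >> h.py <<'E'
from scipy.spatial.transform import Rotation as Ro
def plan(x,y,z,yaw):
    "shift (mm) and turn (rad) in tool axes from measured pose to a tool-down target"
    o=sensors.get_obs(); R=Ro.from_euler('xyz',o['tool_rot'],degrees=True)
    T=Ro.from_euler('xyz',[180,0,yaw],degrees=True)
    print('shift',(R.inv().apply(np.array([x,y,z])-o['tool_pos'])*1e3).round(1),'turn',(R.inv()*T).as_rotvec().round(4))
J0=np.array([.6185,-.1073]); JY=5.95
def jig(x,y=0):
    a=np.radians(JY); return J0+[x*np.cos(a)-y*np.sin(a), x*np.sin(a)+y*np.cos(a)]
E
python3 -c "
from h import *
plan(.591,.185,.10,181.4)"
```

```text
shift [-521.6 -315.7  130.3] turn [-1.200e-03 -1.000e-04 -2.903e-01]
```

Call:
drive_tool(moves=[{"x": -15, "y": -9, "z": 0, "rz": -0.01}, {"x": -50, "y": -30, "z": 0, "rz": -0.03}, {"x": -95, "y": -57, "z": 0, "rz": -0.06}, {"x": -140, "y": -85, "z": 0, "rz": -0.08}, {"x": -185, "y": -112, "z": 0, "rz": -0.11}, {"x": -230, "y": -139, "z": 0, "rz": -0.13}, {"x": -275, "y": -166, "z": 10, "rz": -0.16}, {"x": -320, "y": -194, "z": 30, "rz": -0.18}, {"x": -365, "y": -221, "z": 50, "rz": -0.21}, {"x": -410, "y": -248, "z": 70, "rz": -0.23}, {"x": -450, "y": -272, "z": 90, "rz": -0.26}, {"x": -485, "y": -294, "z": 110, "rz": -0.28}, {"x": -508, "y": -308, "z": 122, "rz": -0.29}, {"x": -518, "y": -314, "z": 128, "rz": -0.29}, {"x": -521.6, "y": -315.7, "z": 130, "rz": -0.29, "rx": -0.001}, {"x": -521.6, "y": -315.7, "z": 130, "rz": -0.29, "rx": -0.001}, {"x": -521.6, "y": -315.7, "z": 130, "rz": -0.29, "rx": -0.001}, {"x": -521.6, "y": -315.7, "z": 130, "rz": -0.29, "rx": -0.001}])

```text
invalid input at $.moves[0]: expected keys x, y, z, rx, ry, rz, fingers
```

```bash
python3 -c "
from h import *
o=sensors.get_obs();print(o['tool_pos'],o['tool_rot'],o['force'])
plan(.591,.185,.011,181.4)
c=cam('side');z=c['image'][150:400,220:520,::-1];cv2.imwrite('pics/s1.png',cv2.resize(z,(780,650)[:1]+(600,),interpolation=cv2.INTER_CUBIC))"
```

```text
[0.17071179 0.62684518 0.22986864] [-1.79931644e+02  3.33420067e-03  1.64767631e+02] [0.05344804 0.20299906 1.17182201]
shift [-521.6 -315.6  219.3] turn [-1.200e-03 -1.000e-04 -2.903e-01]
```

View pics/s1.png

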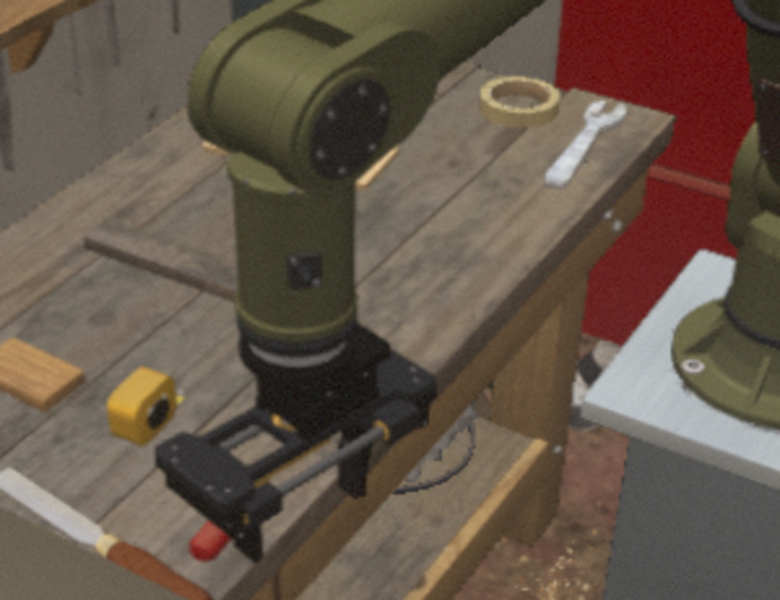

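The move was refused because every row needs all the keys, so the arm hasn't moved. In this view it still blocks the jig and part of the strip. I'll resend with all keys.

Call:
drive_tool(moves=[{"x": -15, "y": -9, "z": 0, "rx": 0, "ry": 0, "rz": -0.01, "fingers": -1}, {"x": -50, "y": -30, "z": 0, "rx": 0, "ry": 0, "rz": -0.03, "fingers": -1}, {"x": -95, "y": -57, "z": 0, "rx": 0, "ry": 0, "rz": -0.06, "fingers": -1}, {"x": -140, "y": -85, "z": 0, "rx": 0, "ry": 0, "rz": -0.08, "fingers": -1}, {"x": -185, "y": -112, "z": 0, "rx": 0, "ry": 0, "rz": -0.11, "fingers": -1}, {"x": -230, "y": -139, "z": 0, "rx": 0, "ry": 0, "rz": -0.13, "fingers": -1}, {"x": -275, "y": -166, "z": 10, "rx": 0, "ry": 0, "rz": -0.16, "fingers": -1}, {"x": -320, "y": -194, "z": 30, "rx": 0, "ry": 0, "rz": -0.18, "fingers": -1}, {"x": -365, "y": -221, "z": 50, "rx": 0, "ry": 0, "rz": -0.21, "fingers": -1}, {"x": -410, "y": -248, "z": 70, "rx": 0, "ry": 0, "rz": -0.23, "fingers": -1}, {"x": -450, "y": -272, "z": 90, "rx": 0, "ry": 0, "rz": -0.26, "fingers": -1}, {"x": -485, "y": -294, "z": 110, "rx": 0, "ry": 0, "rz": -0.28, "fingers": -1}, {"x": -508, "y": -308, "z": 122, "rx": 0, "ry": 0, "rz": -0.29, "fingers": -1}, {"x": -518, "y": -314, "z": 128, "rx": 0, "ry": 0, "rz": -0.29, "fingers": -1}, {"x": -521.6, "y": -315.7, "z": 130, "rx": -0.001, "ry": 0, "rz": -0.29, "fingers": -1}, {"x": -521.6, "y": -315.7, "z": 130, "rx": -0.001, "ry": 0, "rz": -0.29, "fingers": -1}, {"x": -521.6, "y": -315.7, "z": 130, "rx": -0.001, "ry": 0, "rz": -0.29, "fingers": -1}, {"x": -521.6, "y": -315.7, "z": 130, "rx": -0.001, "ry": 0, "rz": -0.29, "fingers": -1}])

```text
time_s: 2.5
tool_pos: [0.5909, 0.1866, 0.1011]
tool_rot: [179.9, 0.0, -178.5]
force: [0.4, -0.1, 0.3]
grip_width: 0.0869
grasp_force: 0.0
```

```bash
python3 -c "
from h import *
o=sensors.get_obs();print(o['time_s'],o['tool_pos'],o['tool_rot'],o['force'])
plan(.591,.185,.011,181.4)
c=cam('side');z=c['image'][170:370,200:460,::-1];cv2.imwrite('pics/s2.png',cv2.resize(z,(780,600),interpolation=cv2.INTER_CUBIC))"
```

```text
2.5 [0.5908985  0.18662433 0.10106234] [ 1.79903779e+02  4.09959316e-02 -1.78525493e+02] [ 0.40566106 -0.10923271  0.28542978]
shift [ 0.  -1.8 90.1] turn [0.0017 0.0007 0.0013]
```

View pics/s2.png

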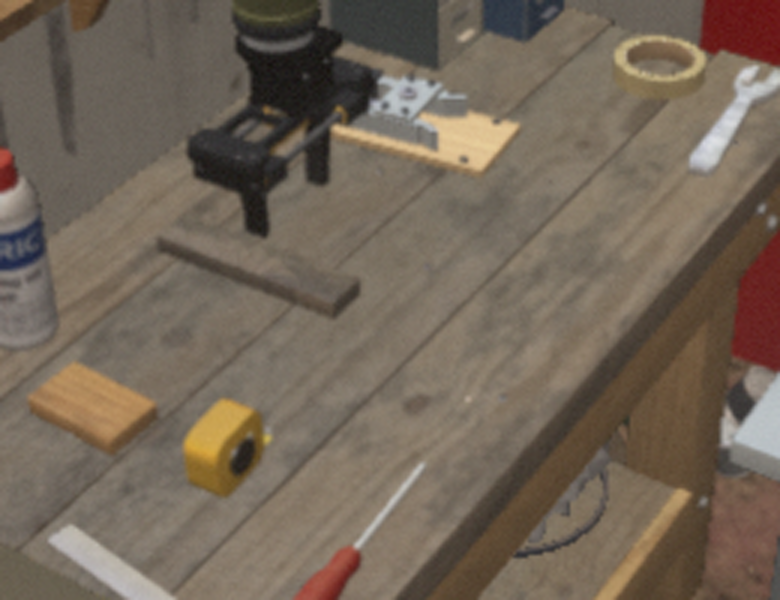

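The side view shows the strip lying between and below the fingers. Its near end is at crop (333,315) and (358,284), and the jig bed's near corners are at (485,165) and (520,122). Cross-checking these against the top view:

```bash
python3 -c "
from h import *
c=cam('side')
f=lambda x,y,z:onz(c,200+x/3-.33,170+y/3-.33,z)[:2].round(4)
print('strip near +y bottom',f(333,315,0),'near -y bottom',f(358,297,0),'near -y top',f(358,281,.02),'far +y top',f(158,237,.02))
print('bed near',f(484,163,.012),f(520,122,.012),'expected',jig(-.08,.05),jig(-.08,-.05))
"
```

```text
strip near +y bottom [0.5341 0.2   ] near -y bottom [0.5297 0.1649] near -y top [0.5285 0.1656] far +y top [0.7343 0.2108]
bed near [ 0.5376 -0.0796] [ 0.5459 -0.1684] expected [ 0.53374795 -0.06586221] [ 0.54411401 -0.16532348]
```

Call:
drive_tool(moves=[{"x": 0, "y": -1.5, "z": 10, "rx": 0.0015, "ry": 0, "rz": 0, "fingers": -1}, {"x": 0, "y": -1.5, "z": 30, "rx": 0.0015, "ry": 0, "rz": 0, "fingers": -1}, {"x": 0, "y": -1.5, "z": 50, "rx": 0.0015, "ry": 0, "rz": 0, "fingers": -1}, {"x": 0, "y": -1.5, "z": 68, "rx": 0.0015, "ry": 0, "rz": 0, "fingers": -1}, {"x": 0, "y": -1.5, "z": 80, "rx": 0.0015, "ry": 0, "rz": 0, "fingers": -1}, {"x": 0, "y": -1.5, "z": 87, "rx": 0.0015, "ry": 0, "rz": 0, "fingers": -1}, {"x": 0, "y": -1.5, "z": 90, "rx": 0.0015, "ry": 0, "rz": 0, "fingers": -1}, {"x": 0, "y": -1.5, "z": 90, "rx": 0.0015, "ry": 0, "rz": 0, "fingers": -1}, {"x": 0, "y": -1.5, "z": 90, "rx": 0.0015, "ry": 0, "rz": 0, "fingers": -1}])

```text
time_s: 3.72
tool_pos: [0.5917, 0.1843, 0.0113]
tool_rot: [180.0, 0.1, -178.6]
force: [0.2, -0.5, -0.6]
grip_width: 0.0865
grasp_force: 0.0
```

Call:
drive_tool(moves=[{"x": 0, "y": 0, "z": 0, "rx": 0, "ry": 0, "rz": 0, "fingers": 0.3}, {"x": 0, "y": 0, "z": 0, "rx": 0, "ry": 0, "rz": 0, "fingers": 0.3}, {"x": 0, "y": 0, "z": 0, "rx": 0, "ry": 0, "rz": 0, "fingers": 0.6}, {"x": 0, "y": 0, "z": 0, "rx": 0, "ry": 0, "rz": 0, "fingers": 1}, {"x": 0, "y": 0, "z": 0, "rx": 0, "ry": 0, "rz": 0, "fingers": 1}, {"x": 0, "y": 0, "z": 0, "rx": 0, "ry": 0, "rz": 0, "fingers": 1}, {"x": 0, "y": 0, "z": 0, "rx": 0, "ry": 0, "rz": 0, "fingers": 1}, {"x": 0, "y": 0, "z": 0, "rx": 0, "ry": 0, "rz": 0, "fingers": 1}], force=55)

```text
time_s: 4.72
tool_pos: [0.5912, 0.1842, 0.0106]
tool_rot: [-180.0, 0.0, -178.6]
force: [0.7, 0.8, -0.3]
grip_width: 0.0445
grasp_force: 55.0
```

```bash
python3 -c "
from h import *
o=sensors.get_obs();print(o['time_s'],o['tool_pos'],o['tool_rot'],o['force'],o['grip_width'],o['grasp_force'])
x,y=jig(-.19);plan(x,y,.08,185.95);print(x,y)"
```

```text
4.725 [0.59116411 0.18422658 0.01056242] [-1.79975370e+02  9.75326484e-03 -1.78606670e+02] [ 0.73223856  0.81237348 -0.26568221] 0.04446793733361898 54.98922944068909
shift [ 169.1 -307.2  -69.3] turn [-0.0004  0.0002 -0.0795]
0.4295235803570004 -0.1269955025047065
```

Call:
drive_tool(moves=[{"x": 0, "y": 0, "z": -8, "rx": 0, "ry": 0, "rz": 0, "fingers": 1}, {"x": 0, "y": 0, "z": -25, "rx": 0, "ry": 0, "rz": 0, "fingers": 1}, {"x": 5, "y": -5, "z": -45, "rx": 0, "ry": 0, "rz": 0, "fingers": 1}, {"x": 20, "y": -25, "z": -60, "rx": 0, "ry": 0, "rz": -0.01, "fingers": 1}, {"x": 40, "y": -60, "z": -68, "rx": 0, "ry": 0, "rz": -0.02, "fingers": 1}, {"x": 62, "y": -97, "z": -69, "rx": 0, "ry": 0, "rz": -0.03, "fingers": 1}, {"x": 84, "y": -135, "z": -69, "rx": 0, "ry": 0, "rz": -0.04, "fingers": 1}, {"x": 106, "y": -173, "z": -69, "rx": 0, "ry": 0, "rz": -0.05, "fingers": 1}, {"x": 126, "y": -210, "z": -69, "rx": 0, "ry": 0, "rz": -0.06, "fingers": 1}, {"x": 144, "y": -245, "z": -69, "rx": 0, "ry": 0, "rz": -0.07, "fingers": 1}, {"x": 158, "y": -275, "z": -69, "rx": 0, "ry": 0, "rz": -0.08, "fingers": 1}, {"x": 165, "y": -295, "z": -69, "rx": 0, "ry": 0, "rz": -0.08, "fingers": 1}, {"x": 168, "y": -304, "z": -69, "rx": 0, "ry": 0, "rz": -0.08, "fingers": 1}, {"x": 169, "y": -307, "z": -69, "rx": 0, "ry": 0, "rz": -0.08, "fingers": 1}, {"x": 169, "y": -307, "z": -69, "rx": 0, "ry": 0, "rz": -0.08, "fingers": 1}, {"x": 169, "y": -307, "z": -69, "rx": 0, "ry": 0, "rz": -0.08, "fingers": 1}, {"x": 169, "y": -307, "z": -69, "rx": 0, "ry": 0, "rz": -0.08, "fingers": 1}])

```text
time_s: 6.85
tool_pos: [0.4298, -0.1263, 0.0796]
tool_rot: [-180.0, -0.0, -174.0]
force: [0.8, 0.7, -1.3]
grip_width: 0.0447
grasp_force: 55.0
```

```bash
python3 -c "
from h import *
o=sensors.get_obs();print(o['time_s'],o['tool_pos'],o['tool_rot'],o['force'],o['grip_width'],o['grasp_force'])
x,y=jig(-.19);plan(x,y,.0245,185.95)
c=cam('top');z=c['image'][170:330,290:490,::-1];cv2.imwrite('pics/t3.png',cv2.resize(z,(750,600),interpolation=cv2.INTER_CUBIC))
"
```

```text
6.85 [ 0.42979372 -0.12625507  0.07958456] [-1.79974223e+02 -9.06067830e-03 -1.73966193e+02] [ 0.75270215  0.6723513  -1.31671684] 0.04467276342911952 54.98901307582855
shift [ 0.3 -0.7 55.1] turn [-0.0005 -0.0002  0.0015]
```

View pics/t3.png

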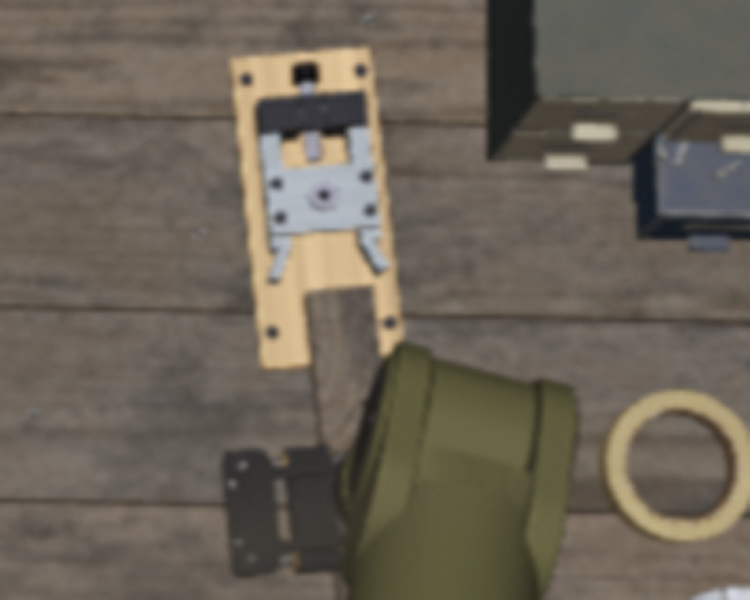

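The strip's front end is at crop (305,292) to (373,289), over the bed and in line with the mouth. I'll convert that to jig coordinates.

```bash
python3 -c "
from h import *
c=cam('top')
a=np.radians(JY);M=np.array([[np.cos(a),np.sin(a)],[-np.sin(a),np.cos(a)]])
f=lambda x,y,z:(M@(onz(c,290+x/3.75-.37,170+y/3.75-.37,z)[:2]-J0)*1e3).round(1)
for p in [(305,292),(373,289),(319,430),(378,345)]: print('strip',f(*p,.089))
# gradient-based left edge & right edge per row
g=cv2.GaussianBlur(c['image'],(3,3),0).astype(float)[:,:,2]; s=c['image'].astype(float); y=s[:,:,0]-s[:,:,2]
for r in range(250,264,2):
  print(r,np.round(y[r,366:396]).astype(int).tolist())
for p in [(272,228),(381,228),(272,275),(383,268)]: print('fence',f(*p,.037))
print('plunger',f(313,158,.028),'stop',f(259,132,.044),f(366,124,.044))
"
```

```text
strip [-42.3  24. ]
strip [-44.  -20.8]
strip [-133.6   24.2]
strip [-81.3 -20. ]
250 [69, 71, 70, 69, 60, 38, 24, 23, 23, 24, 24, 23, 22, 21, 18, 16, 14, 14, 14, 14, 14, 14, 16, 33, 57, 68, 70, 69, 66, 60]
252 [69, 69, 69, 69, 63, 43, 25, 22, 23, 23, 23, 22, 22, 21, 20, 17, 15, 14, 14, 15, 16, 15, 15, 28, 55, 69, 71, 69, 67, 62]
254 [69, 70, 69, 69, 66, 52, 28, 22, 23, 22, 22, 21, 22, 22, 20, 16, 15, 15, 14, 14, 13, 14, 14, 20, 46, 61, 59, 44, 41, 49]
256 [69, 70, 70, 69, 68, 57, 32, 22, 20, 20, 20, 21, 22, 23, 21, 18, 16, 15, 16, 14, 14, 14, 14, 18, 35, 43, 31, 6, 7, 33]
258 [69, 70, 70, 69, 68, 58, 37, 23, 22, 22, 21, 22, 23, 25, 24, 21, 17, 16, 15, 14, 15, 14, 14, 18, 37, 58, 66, 63, 62, 61]
260 [69, 69, 69, 70, 68, 61, 39, 23, 21, 21, 21, 22, 24, 26, 24, 21, 19, 16, 15, 14, 15, 15, 15, 16, 29, 56, 68, 69, 69, 65]
262 [69, 68, 69, 70, 69, 64, 47, 24, 18, 19, 21, 22, 23, 25, 24, 21, 19, 18, 16, 16, 15, 14, 14, 13, 24, 52, 68, 70, 62, 40]
fence [13.6 35.9]
fence [  7.5 -38.9]
fence [-19.2  39.2]
fence [-20.6 -37.2]
plunger [63.   1.5] stop [80.5 38.9] [ 80.2 -35.5]
```

Call:
drive_tool(moves=[{"x": 0, "y": -0.7, "z": 8, "rx": 0, "ry": 0, "rz": 0.0015, "fingers": 1}, {"x": 0, "y": -0.7, "z": 22, "rx": 0, "ry": 0, "rz": 0.0015, "fingers": 1}, {"x": 0, "y": -0.7, "z": 36, "rx": 0, "ry": 0, "rz": 0.0015, "fingers": 1}, {"x": 0, "y": -0.7, "z": 47, "rx": 0, "ry": 0, "rz": 0.0015, "fingers": 1}, {"x": 0, "y": -0.7, "z": 53, "rx": 0, "ry": 0, "rz": 0.0015, "fingers": 1}, {"x": 0, "y": -0.7, "z": 55, "rx": 0, "ry": 0, "rz": 0.0015, "fingers": 1}, {"x": 0, "y": -0.7, "z": 55, "rx": 0, "ry": 0, "rz": 0.0015, "fingers": 1}, {"x": 0, "y": -0.7, "z": 55, "rx": 0, "ry": 0, "rz": 0.0015, "fingers": 1}])

```text
time_s: 7.95
tool_pos: [0.4302, -0.1276, 0.0251]
tool_rot: [-180.0, 0.1, -174.1]
force: [-0.5, -0.2, -1.2]
grip_width: 0.0446
grasp_force: 55.0
```

Call:
drive_tool(moves=[{"x": -3, "y": 0, "z": 0, "rx": 0, "ry": 0, "rz": 0, "fingers": 1}, {"x": -8, "y": 0, "z": 0, "rx": 0, "ry": 0, "rz": 0, "fingers": 1}, {"x": -14, "y": 0, "z": 0, "rx": 0, "ry": 0, "rz": 0, "fingers": 1}, {"x": -20, "y": 0, "z": 0, "rx": 0, "ry": 0, "rz": 0, "fingers": 1}, {"x": -26, "y": 0, "z": 0, "rx": 0, "ry": 0, "rz": 0, "fingers": 1}, {"x": -31, "y": 0, "z": 0, "rx": 0, "ry": 0, "rz": 0, "fingers": 1}, {"x": -35, "y": 0, "z": 0, "rx": 0, "ry": 0, "rz": 0, "fingers": 1}, {"x": -37, "y": 0, "z": 0, "rx": 0, "ry": 0, "rz": 0, "fingers": 1}, {"x": -37, "y": 0, "z": 0, "rx": 0, "ry": 0, "rz": 0, "fingers": 1}, {"x": -37, "y": 0, "z": 0, "rx": 0, "ry": 0, "rz": 0, "fingers": 1}])

```text
time_s: 9.2
tool_pos: [0.4663, -0.1238, 0.0247]
tool_rot: [-180.0, -0.0, -174.1]
force: [0.2, 0.2, -0.8]
grip_width: 0.0446
grasp_force: 55.0
```

```bash
python3 -c "
from h import *
o=sensors.get_obs();print(o['time_s'],o['tool_pos'],o['tool_rot'],o['force'],o['wrist_torque'],o['grip_width'])
x,y=jig(-.072);plan(x,y,.0235,185.95)
c=cam('top');z=c['image'][170:290,320:470,::-1];cv2.imwrite('pics/t4.png',cv2.resize(z,(750,600),interpolation=cv2.INTER_CUBIC))
"
```

```text
9.2 [ 0.46633942 -0.12375269  0.02465093] [-1.79978959e+02 -2.18227837e-03 -1.74123497e+02] [ 0.24069166  0.21182988 -0.77121163] [ 0.02984551  0.01586964 -0.04447548] 0.04456703325819728
shift [-81.    0.7   1.1] turn [-0.0004 -0.     -0.0013]
```

View pics/t4.png

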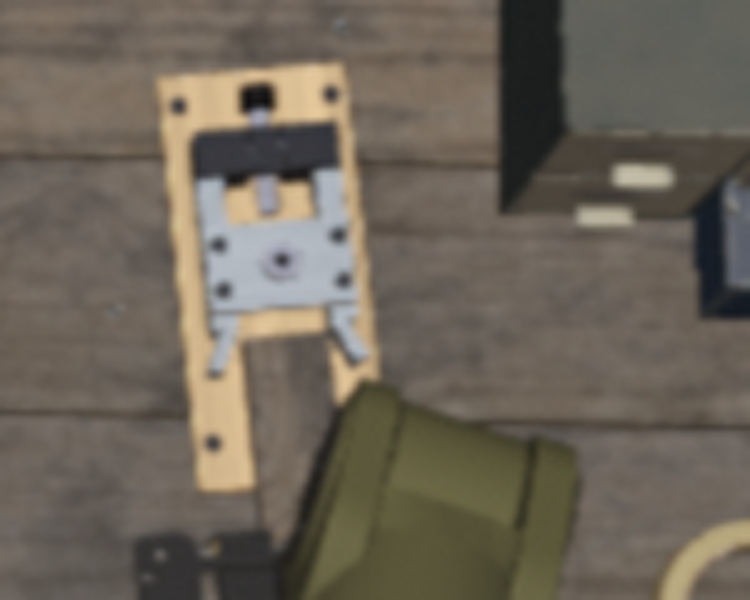

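The strip's end (243–330, 338) is in the mouth between the lead-ins, about 1 mm to the right of centre. I'll move it over by 0.7 mm while advancing to just short of the plunger.

Call:
drive_tool(moves=[{"x": -1, "y": 0.7, "z": 0.5, "rx": 0, "ry": 0, "rz": 0, "fingers": 1}, {"x": -4, "y": 0.7, "z": 0.5, "rx": 0, "ry": 0, "rz": 0, "fingers": 1}, {"x": -8, "y": 0.7, "z": 0.5, "rx": 0, "ry": 0, "rz": 0, "fingers": 1}, {"x": -12, "y": 0.7, "z": 0.5, "rx": 0, "ry": 0, "rz": 0, "fingers": 1}, {"x": -16, "y": 0.7, "z": 0.5, "rx": 0, "ry": 0, "rz": 0, "fingers": 1}, {"x": -20, "y": 0.7, "z": 0.5, "rx": 0, "ry": 0, "rz": 0, "fingers": 1}, {"x": -20, "y": 0.7, "z": 0.5, "rx": 0, "ry": 0, "rz": 0, "fingers": 1}])

```text
time_s: 10.12
tool_pos: [0.4867, -0.1209, 0.0242]
tool_rot: [-180.0, 0.0, -174.1]
force: [-0.5, -0.7, -0.9]
grip_width: 0.0447
grasp_force: 55.0
```

Call:
drive_tool(moves=[{"x": -4, "y": 0, "z": 0, "rx": 0, "ry": 0, "rz": 0, "fingers": 1}, {"x": -8, "y": 0, "z": 0, "rx": 0, "ry": 0, "rz": 0, "fingers": 1}, {"x": -12, "y": 0, "z": 0, "rx": 0, "ry": 0, "rz": 0, "fingers": 1}, {"x": -16, "y": 0, "z": 0, "rx": 0, "ry": 0, "rz": 0, "fingers": 1}, {"x": -20, "y": 0, "z": 0, "rx": 0, "ry": 0, "rz": 0, "fingers": 1}, {"x": -24, "y": 0, "z": 0, "rx": 0, "ry": 0, "rz": 0, "fingers": 1}, {"x": -28, "y": 0, "z": 0, "rx": 0, "ry": 0, "rz": 0, "fingers": 1}, {"x": -32, "y": 0, "z": 0, "rx": 0, "ry": 0, "rz": 0, "fingers": 1}, {"x": -35, "y": 0, "z": 0, "rx": 0, "ry": 0, "rz": 0, "fingers": 1}, {"x": -35, "y": 0, "z": 0, "rx": 0, "ry": 0, "rz": 0, "fingers": 1}])

```text
time_s: 11.38
tool_pos: [0.5214, -0.1174, 0.0242]
tool_rot: [-180.0, 0.0, -174.1]
force: [-0.3, 0.4, -1.1]
grip_width: 0.0446
grasp_force: 55.0
```

```bash
python3 -c "
from h import *
o=sensors.get_obs();print(o['time_s'],o['tool_pos'],o['tool_rot'],o['force'],o['wrist_torque'],o['grip_width'])
x,y=jig(-.072);plan(x,y,.0235,185.95)
c=cam('top');z=c['image'][170:270,340:465,::-1];cv2.imwrite('pics/t5.png',cv2.resize(z,(750,600),interpolation=cv2.INTER_CUBIC))
"
```

```text
11.375 [ 0.52141074 -0.11736317  0.0242038 ] [-1.79967751e+02  1.25548261e-02 -1.74105605e+02] [-0.32952691  0.36414533 -1.13685603] [ 0.04036495  0.0343369  -0.01465434] 0.044626392954037926
shift [-25.6  -0.    0.7] turn [-0.0006  0.0002 -0.001 ]
```

View pics/t5.png

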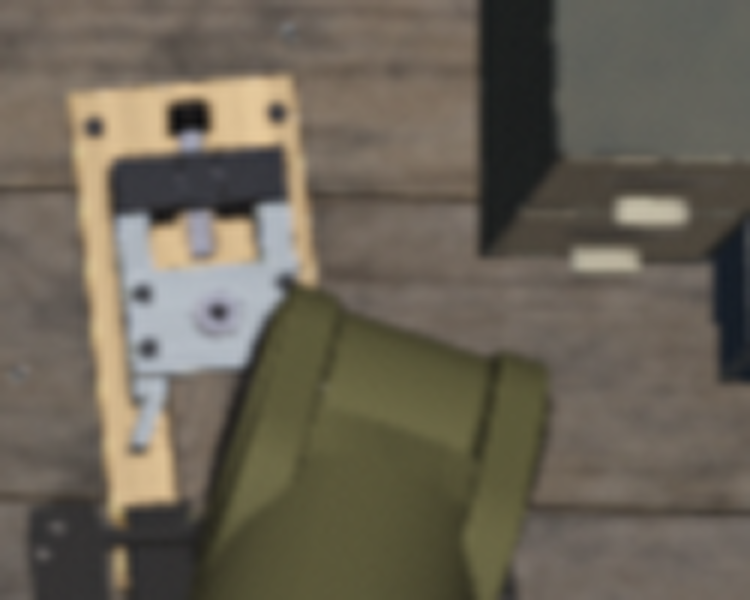

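The strip is under the bridge with no lateral load. Its end isn't visible yet, and the plunger is still out at (200,230). I'll go on slowly in 2 mm steps.

Call:
drive_tool(moves=[{"x": -1.5, "y": 0, "z": 0, "rx": 0, "ry": 0, "rz": 0, "fingers": 1}, {"x": -3, "y": 0, "z": 0, "rx": 0, "ry": 0, "rz": 0, "fingers": 1}, {"x": -5, "y": 0, "z": 0, "rx": 0, "ry": 0, "rz": 0, "fingers": 1}, {"x": -7, "y": 0, "z": 0, "rx": 0, "ry": 0, "rz": 0, "fingers": 1}, {"x": -9, "y": 0, "z": 0, "rx": 0, "ry": 0, "rz": 0, "fingers": 1}, {"x": -11, "y": 0, "z": 0.3, "rx": 0, "ry": 0, "rz": 0, "fingers": 1}, {"x": -12, "y": 0, "z": 0.3, "rx": 0, "ry": 0, "rz": 0, "fingers": 1}, {"x": -12, "y": 0, "z": 0.3, "rx": 0, "ry": 0, "rz": 0, "fingers": 1}])

```text
time_s: 12.42
tool_pos: [0.5323, -0.1163, 0.0236]
tool_rot: [-180.0, -0.1, -174.1]
force: [-2.6, 1.0, 0.3]
grip_width: 0.0449
grasp_force: 55.0
```

Call:
drive_tool(moves=[{"x": -1.5, "y": 0, "z": 0.3, "rx": 0, "ry": 0, "rz": 0, "fingers": 1}, {"x": -3, "y": 0, "z": 0.3, "rx": 0, "ry": 0, "rz": 0, "fingers": 1}, {"x": -5, "y": 0, "z": 0.3, "rx": 0, "ry": 0, "rz": 0, "fingers": 1}, {"x": -7, "y": 0, "z": 0.3, "rx": 0, "ry": 0, "rz": 0, "fingers": 1}, {"x": -8, "y": 0, "z": 0.3, "rx": 0, "ry": 0, "rz": 0, "fingers": 1}, {"x": -8, "y": 0, "z": 0.3, "rx": 0, "ry": 0, "rz": 0, "fingers": 1}])

```text
time_s: 13.18
tool_pos: [0.5401, -0.1154, 0.0232]
tool_rot: [-180.0, -0.1, -174.1]
force: [-6.7, -0.1, 1.1]
grip_width: 0.0443
grasp_force: 55.0
```

Call:
drive_tool(moves=[{"x": -1, "y": 0, "z": 0, "rx": 0, "ry": 0, "rz": 0, "fingers": 1}, {"x": -2, "y": 0, "z": 0, "rx": 0, "ry": 0, "rz": 0, "fingers": 1}, {"x": -3, "y": 0, "z": 0, "rx": 0, "ry": 0, "rz": 0, "fingers": 1}, {"x": -4, "y": 0, "z": 0, "rx": 0, "ry": 0, "rz": 0, "fingers": 1}, {"x": -4, "y": 0, "z": 0, "rx": 0, "ry": 0, "rz": 0, "fingers": 1}])

```text
time_s: 13.8
tool_pos: [0.5436, -0.115, 0.0231]
tool_rot: [180.0, -0.2, -174.1]
force: [-6.7, 0.2, 1.6]
grip_width: 0.0444
grasp_force: 55.0
```

Call:
drive_tool(moves=[{"x": -0.5, "y": 0, "z": 0, "rx": 0, "ry": 0, "rz": 0, "fingers": 1}, {"x": -1, "y": 0, "z": 0, "rx": 0, "ry": 0, "rz": 0, "fingers": 1}, {"x": -1.5, "y": 0, "z": 0, "rx": 0, "ry": 0, "rz": 0, "fingers": 1}, {"x": -1.5, "y": 0, "z": 0, "rx": 0, "ry": 0, "rz": 0, "fingers": 1}])

```text
time_s: 14.3
tool_pos: [0.5449, -0.1149, 0.023]
tool_rot: [180.0, -0.2, -174.1]
force: [-7.8, -0.8, 1.4]
grip_width: 0.0443
grasp_force: 55.0
```

Call:
drive_tool(moves=[{"x": -0.5, "y": 0, "z": 0, "rx": 0, "ry": 0, "rz": 0, "fingers": 1}, {"x": -1, "y": 0, "z": 0, "rx": 0, "ry": 0, "rz": 0, "fingers": 1}, {"x": -1.5, "y": 0, "z": 0, "rx": 0, "ry": 0, "rz": 0, "fingers": 1}, {"x": -1.5, "y": 0, "z": 0, "rx": 0, "ry": 0, "rz": 0, "fingers": 1}])

```text
time_s: 14.8
tool_pos: [0.5462, -0.1147, 0.023]
tool_rot: [180.0, -0.2, -174.1]
force: [-7.7, 0.3, 2.4]
grip_width: 0.0448
grasp_force: 55.0
```

```bash
python3 -c "
from h import *
o=sensors.get_obs();print(o['time_s'],o['tool_pos'],o['tool_rot'],o['force'],o['wrist_torque'],o['grip_width'])
c=cam('top');z=c['image'][180:240,345:420,::-1];cv2.imwrite('pics/t6.png',cv2.resize(z,(750,600),interpolation=cv2.INTER_CUBIC))
"
```

```text
14.8 [ 0.5462431  -0.11474986  0.02301405] [ 179.9870186    -0.21033857 -174.12265161] [-7.69496764  0.29286234  2.43730465] [-0.00302877  1.44470563  0.05518942] 0.04477378582327403
```

View pics/t6.png

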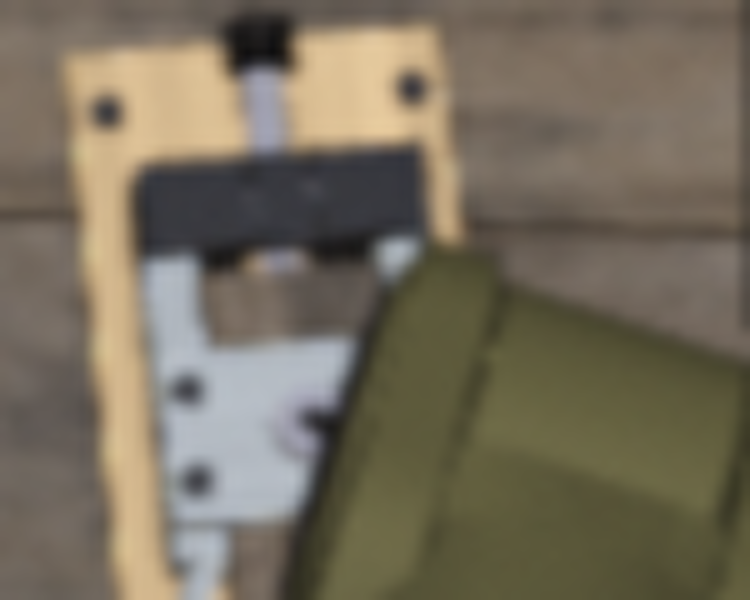

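The strip's end is at crop row ~273 and the stop's edge at ~250. A few mm are left, and the force is still spring only (−7.7 N).

Call:
drive_tool(moves=[{"x": -0.5, "y": 0, "z": 0, "rx": 0, "ry": 0, "rz": 0, "fingers": 1}, {"x": -1, "y": 0, "z": 0, "rx": 0, "ry": 0, "rz": 0, "fingers": 1}, {"x": -1, "y": 0, "z": 0, "rx": 0, "ry": 0, "rz": 0, "fingers": 1}])

```text
time_s: 15.22
tool_pos: [0.5471, -0.1147, 0.023]
tool_rot: [180.0, -0.2, -174.1]
force: [-7.8, -0.0, 2.1]
grip_width: 0.0444
grasp_force: 55.0
```

Call:
drive_tool(moves=[{"x": -0.5, "y": 0, "z": 0, "rx": 0, "ry": 0, "rz": 0, "fingers": 1}, {"x": -1, "y": 0, "z": 0, "rx": 0, "ry": 0, "rz": 0, "fingers": 1}, {"x": -1, "y": 0, "z": 0, "rx": 0, "ry": 0, "rz": 0, "fingers": 1}])

```text
time_s: 15.6
tool_pos: [0.548, -0.1146, 0.0229]
tool_rot: [180.0, -0.2, -174.1]
force: [-8.5, -0.4, 2.9]
grip_width: 0.0446
grasp_force: 55.0
```

Call:
drive_tool(moves=[{"x": -0.5, "y": 0, "z": 0, "rx": 0, "ry": 0, "rz": 0, "fingers": 1}, {"x": -1, "y": 0, "z": 0, "rx": 0, "ry": 0, "rz": 0, "fingers": 1}, {"x": -1, "y": 0, "z": 0, "rx": 0, "ry": 0, "rz": 0, "fingers": 1}])

```text
time_s: 15.98
tool_pos: [0.5488, -0.1145, 0.0229]
tool_rot: [180.0, -0.3, -174.1]
force: [-7.7, 0.2, 2.6]
grip_width: 0.0446
grasp_force: 55.0
```

Call:
drive_tool(moves=[{"x": -0.5, "y": 0, "z": -0.2, "rx": 0, "ry": 0, "rz": 0, "fingers": 1}, {"x": -1, "y": 0, "z": -0.2, "rx": 0, "ry": 0, "rz": 0, "fingers": 1}, {"x": -1, "y": 0, "z": -0.2, "rx": 0, "ry": 0, "rz": 0, "fingers": 1}])

```text
time_s: 16.35
tool_pos: [0.5496, -0.1144, 0.023]
tool_rot: [180.0, -0.3, -174.1]
force: [-9.0, -0.2, 1.7]
grip_width: 0.0444
grasp_force: 55.0
```

Call:
drive_tool(moves=[{"x": -0.5, "y": 0, "z": 0, "rx": 0, "ry": 0, "rz": 0, "fingers": 1}, {"x": -1, "y": 0, "z": 0, "rx": 0, "ry": 0, "rz": 0, "fingers": 1}, {"x": -1, "y": 0, "z": 0, "rx": 0, "ry": 0, "rz": 0, "fingers": 1}])

```text
time_s: 16.73
tool_pos: [0.5501, -0.1144, 0.0228]
tool_rot: [180.0, -0.3, -174.1]
force: [-9.4, 0.1, 1.8]
grip_width: 0.0446
grasp_force: 55.0
```

```bash
python3 -c "
from h import *
o=sensors.get_obs();print(o['time_s'],o['tool_pos'],o['tool_rot'],o['force'],o['wrist_torque'],o['grip_width'])
c=cam('top');z=c['image'][180:240,345:420,::-1];cv2.imwrite('pics/t7.png',cv2.resize(z,(750,600),interpolation=cv2.INTER_CUBIC))
"
```

```text
16.725 [ 0.55013601 -0.11435383  0.02284193] [ 179.96419946   -0.33406626 -174.13935721] [-9.36071938  0.10380869  1.80123151] [-0.00766278  1.82817283  0.10320965] 0.044582900982640936
```

View pics/t7.png

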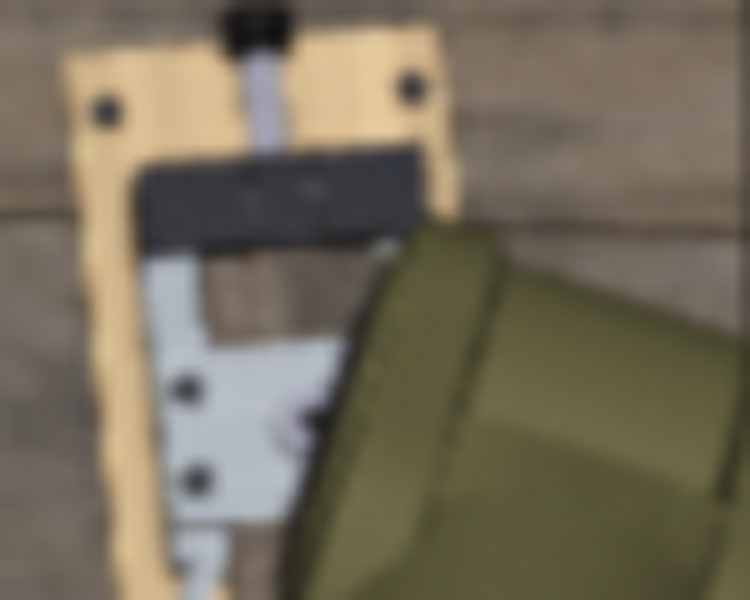

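The end is now essentially at the stop, with no plunger visible. I'll build up force in small steps to about 20–25 N.

Call:
drive_tool(moves=[{"x": -0.5, "y": 0, "z": 0, "rx": 0, "ry": 0, "rz": 0, "fingers": 1}, {"x": -1, "y": 0, "z": 0, "rx": 0, "ry": 0, "rz": 0, "fingers": 1}, {"x": -1, "y": 0, "z": 0, "rx": 0, "ry": 0, "rz": 0, "fingers": 1}])

```text
time_s: 17.15
tool_pos: [0.5501, -0.1143, 0.0226]
tool_rot: [179.9, -0.4, -174.1]
force: [-11.8, -0.5, 4.5]
grip_width: 0.0446
grasp_force: 55.0
```

Call:
drive_tool(moves=[{"x": -0.5, "y": 0, "z": 0, "rx": 0, "ry": 0, "rz": 0, "fingers": 1}, {"x": -0.5, "y": 0, "z": 0, "rx": 0, "ry": 0, "rz": 0, "fingers": 1}, {"x": -0.5, "y": 0, "z": 0, "rx": 0, "ry": 0, "rz": 0, "fingers": 1}])

```text
time_s: 17.52
tool_pos: [0.5502, -0.1143, 0.0226]
tool_rot: [179.9, -0.5, -174.1]
force: [-13.5, -1.3, 4.6]
grip_width: 0.0447
grasp_force: 55.0
```

Call:
drive_tool(moves=[{"x": -0.5, "y": 0, "z": -0.1, "rx": 0, "ry": 0, "rz": 0, "fingers": 1}, {"x": -1, "y": 0, "z": -0.2, "rx": 0, "ry": 0, "rz": 0, "fingers": 1}, {"x": -1.5, "y": 0, "z": -0.3, "rx": 0, "ry": 0, "rz": 0, "fingers": 1}, {"x": -2, "y": 0, "z": -0.3, "rx": 0, "ry": 0, "rz": 0, "fingers": 1}, {"x": -2, "y": 0, "z": -0.3, "rx": 0, "ry": 0, "rz": 0, "fingers": 1}, {"x": -2, "y": 0, "z": -0.3, "rx": 0, "ry": 0, "rz": 0, "fingers": 1}])

```text
time_s: 18.27
tool_pos: [0.5502, -0.1143, 0.0226]
tool_rot: [179.9, -0.7, -174.1]
force: [-17.5, 0.2, 7.5]
grip_width: 0.0444
grasp_force: 55.0
```

Contact is confirmed, since the position has stalled. The tool has pitched 0.7° nose-down under load, so I'll compensate for that and add a little push.

Call:
drive_tool(moves=[{"x": -0.5, "y": 0, "z": 0, "rx": 0, "ry": -0.004, "rz": 0, "fingers": 1}, {"x": -1, "y": 0, "z": 0, "rx": 0, "ry": -0.008, "rz": 0, "fingers": 1}, {"x": -1.5, "y": 0, "z": 0, "rx": 0, "ry": -0.012, "rz": 0, "fingers": 1}, {"x": -1.5, "y": 0, "z": 0, "rx": 0, "ry": -0.012, "rz": 0, "fingers": 1}, {"x": -1.5, "y": 0, "z": 0, "rx": 0, "ry": -0.012, "rz": 0, "fingers": 1}, {"x": -1.5, "y": 0, "z": 0, "rx": 0, "ry": -0.012, "rz": 0, "fingers": 1}])

```text
time_s: 19.02
tool_pos: [0.5503, -0.1143, 0.0226]
tool_rot: [179.8, -0.2, -174.2]
force: [-21.2, 0.1, 12.8]
grip_width: 0.0443
grasp_force: 55.0
```

Call:
drive_tool(moves=[{"x": 0, "y": 0, "z": -0.7, "rx": 0, "ry": 0, "rz": 0, "fingers": 1}, {"x": -0.3, "y": 0, "z": -1.4, "rx": 0, "ry": -0.002, "rz": 0, "fingers": 1}, {"x": -0.3, "y": 0, "z": -1.4, "rx": 0, "ry": -0.002, "rz": 0, "fingers": 1}, {"x": -0.3, "y": 0, "z": -1.4, "rx": 0, "ry": -0.002, "rz": 0, "fingers": 1}])

```text
time_s: 19.52
tool_pos: [0.5503, -0.1142, 0.0226]
tool_rot: [179.9, -0.1, -174.2]
force: [-17.0, -1.3, 2.2]
grip_width: 0.0446
grasp_force: 55.0
```

```bash
python3 -c "
from h import *
o=sensors.get_obs();print(o['time_s'],o['tool_pos'],o['tool_rot'],o['force'],o['wrist_torque'],o['grip_width'])
c=cam('top');z=c['image'][180:240,345:420,::-1];cv2.imwrite('pics/t8.png',cv2.resize(z,(750,600),interpolation=cv2.INTER_CUBIC))
"
```

```text
19.525 [ 0.55027627 -0.11420556  0.02263806] [ 1.79870648e+02 -1.22171497e-01 -1.74159931e+02] [-17.03423395  -1.25717474   2.17751484] [-0.2721105   3.75934037  0.14259402] 0.04456047916126831
```

View pics/t8.png

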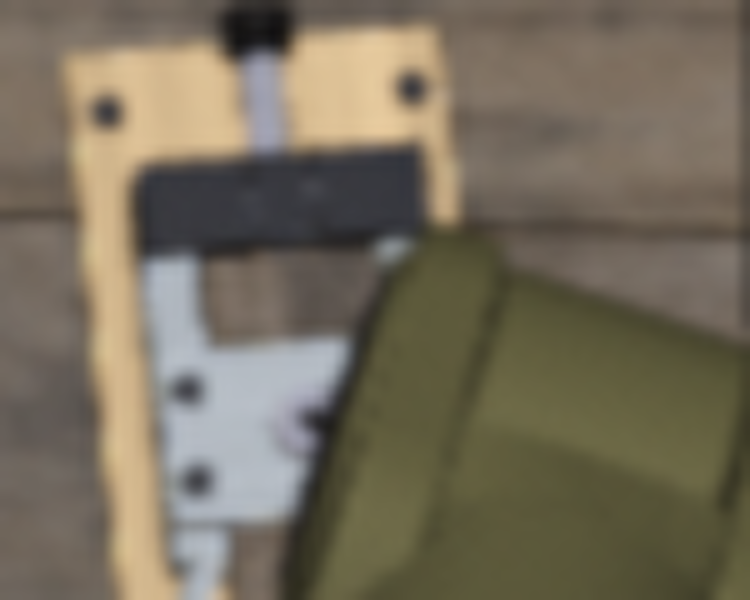

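The strip is seated squarely and no plunger shows. The force is 17 N, so I'll add a little margin.

Call:
drive_tool(moves=[{"x": -0.7, "y": 0, "z": -0.2, "rx": 0, "ry": -0.001, "rz": 0, "fingers": 1}, {"x": -1.5, "y": 0, "z": -0.3, "rx": 0, "ry": -0.002, "rz": 0, "fingers": 1}, {"x": -2, "y": 0, "z": -0.4, "rx": 0, "ry": -0.003, "rz": 0, "fingers": 1}, {"x": -2, "y": 0, "z": -0.4, "rx": 0, "ry": -0.003, "rz": 0, "fingers": 1}, {"x": -2, "y": 0, "z": -0.4, "rx": 0, "ry": -0.003, "rz": 0, "fingers": 1}, {"x": -2, "y": 0, "z": -0.4, "rx": 0, "ry": -0.003, "rz": 0, "fingers": 1}, {"x": -2, "y": 0, "z": -0.4, "rx": 0, "ry": -0.003, "rz": 0, "fingers": 1}])

```text
time_s: 20.45
tool_pos: [0.5503, -0.1142, 0.0226]
tool_rot: [179.8, -0.2, -174.2]
force: [-21.9, -0.7, 4.4]
grip_width: 0.0445
grasp_force: 55.0
```

The push is steady at about 22 N, roughly 13 N beyond the spring.

```bash
python3 -c "
from cell import workorder
print(workorder.sign_off())"
```

```text
the job is handed in; nothing more can be done
None
```

The strip is in the slot against the fixed stop, still gripped and pressed with about 22 N (about 13 N beyond the spring), and the job was handed in at about 20.5 s; I did not move the offcut, tape measure or tape roll, and sign-off returned no verdict.

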